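# Power-cycle the frozen bench scale

## Robot

A 6-joint arm with a two-finger parallel gripper is mounted at the origin on a cart in front of the work surface, level with it; the furniture and walls round the work are solid. World frame = base frame: x ahead of the robot, y to its left, z up, the work surface at z = 0. Lengths are in m, angles in rad, forces in N, time in s.
With the tool pointing down it reaches from about 0.325 to 0.775 m from the base axis. Payload 5.5 kg.
Tool frame: the origin (TCP) lies on the centre line of the jaws, within the pads' length; the fingertips stand 17 mm ahead of it and the grasp point (between the pads) lies 2 mm behind it; z points along the fingers, y is the line along which they close (so a half turn about z gives the same grasp; the last joint's range is limited). The gripper opens to 85 mm and grips with 20 to 120 N. Pads are 22 mm wide; open, the fingers measure 114 mm over their backs; the gripper's body (76 mm by 85 mm) begins 54 mm behind the grasp point. The pads swing forward as they close: fully open they stand 13 mm farther back than shut.
Start: joints at [1.113, 0.091, 1.231, -0, 1.82, -0.057], TCP at [0.234, 0.552, 0.248] pointing down, gripper open.
Joint ranges: [-2.87, 2.87], [-0.86, 2.18], [0.17, 2.46], [-1.51, 4.65], [0.06, 2.69], [-2.65, 2.65]. Speed limits (rad/s): [2.57, 2.57, 3.01, 3.14, 3.14, 3.14].

## Interface

Orientations are given as a unit quaternion [w, x, y, z].
In Python, from station import env gives the robot as it stands.
- The arm moves only by the tool jog_arm, never from a script. Its argument "moves" is a list that holds one entry, the list of rows, each a list of 7 numbers: the finger opening in mm, from 0 to 85.4, then the shift along the tool's x, y, z in mm, then the turn, a rotation vector about the tool's x, y, z in degrees. A call has 1 to 12 rows; each row is the pose to reach, as a shift and turn from the pose commanded when the call began, along the tool's axes at that moment; what a row does not reach only later rows make up. A row lasts 1/10 s, in which the tool goes at most 50 mm and 8.59 degrees, less where a joint would pass 70% of its speed; a pose out of reach is approached as far as the arm can. A call with a gripper value outside its range is refused whole. The fingers move at their own pace and stop on an object; "squeeze" is the grip in N (left out, the last holds). Time passes only in rows, so rows that repeat a pose let the fingers close. It gives the time, the measured TCP pose, the force, the opening and the grip force at its end, in the units of the state.
- env.observe(): the state, without advancing time (a new reading comes with each control period).
- env.snapshot(name): name is "scene" or "top"; returns a dict with "image" (480x640x3 uint8, blue, green, red), "fx", "fy", "cx", "cy" (pixels), "k1" (the pictures are not rectified: a ray, as slopes to the right and down, at radius r is drawn at 1 + k1 r^2 times it, then the intrinsics apply), "pose" (4x4, takes a point from camera to world coordinates). Camera axes: x right, y down, z forward; pixel columns grow to the right and rows downward; lengths in m; the calibration is good to about 2 mm. A picture is of the moment at which its call begins. There is no depth.
- env.finish_job(): hands the job in; it is judged then, once.
The state is a dict: "clock": time; "qpos": joint angles; "qd": joint speeds; "effort": joint torques, N m; "eef_pos": TCP position; "tool_rot": TCP orientation; "wrist_force": force on the tool from outside, world axes, zero at the start; "torque": the same for the moment, N m; "finger_gap": finger opening in m; "grasp_force": force on a finger pad.
Only numpy, scipy, OpenCV 4.12 (cv2) and the standard library are available. Lean on these libraries where they do the work, as an engineer would, in place of code of your own. Each camera call takes 0.05 s, during which the arm holds its last target. There are 200 camera calls.

## Task

The bench scale has frozen: cut its power by popping the battery and seat it again. Press the orange release key right down and, with the key still down, trap the battery with the other finger as the spring throws it out, before it slides out of its bay; keep it stopped like that, part-way out, for about a second, then push it back fully home so that the catch clicks in, and move clear. Nothing is to be lifted or carried, and the butter on the platform and the things standing round the scale stay where they are.

Things in the scene. Friction and masses are not known exactly. Their poses are not given: they have to be found in the camera images.
- bench_scale: Light grey bench scale, 230 x 230 mm, fixed. Origin at the centre of its underside, z up, front along its own -x. Low front part (x -115 to -25 mm), deck at height 46 mm: display on the left (y -16 to 106 mm, rising to 62 mm), battery bay with orange key on the right. Rear part (x -25 to 115 mm): steel weighing platform, top at height 66 mm.
- bay (a point): Mouth of the battery bay: at the scale's front face, on the bay's middle line, at the bay floor, 12 mm above the worktop (scale frame x -115, y -65 mm). Axes as the scale's: the battery comes out along -x. The battery's origin lies here when it is home. To latch it, push it 1 to 2 mm past home (it stops 3 mm past); the catch then springs into it and it comes back to home.
- battery: Loose slick black battery, 220 g; its origin is at point bay when home, same axes. Body 50 mm wide, z 0 to 26, x -4 to 86 mm. In front a cover plate (x -14 to -4, 62 mm wide, z -4 to 29 mm) with an upright thumb ridge on it (x -14 to -4, 46 mm wide, up to z 58 mm). When freed a spring (7 N at home, 6 N at 25 mm out, over 60 mm) throws it out along -x at up to 0.8 m/s.
- ridge (a point): Middle of the top edge of the battery's thumb ridge, on its outer face (battery frame x -14, y 0, z 58 mm): 70 mm above the worktop, 24 mm above the deck. A finger standing in front of this face stops the battery.
- key_top (a point): Centre of the top face of the orange release key, 32 mm (x) by 40 mm (y), on the deck, on the bay's middle line 26 mm behind its mouth; 55 mm above the worktop when up, 48 mm right down. The ridge's outer face at home is 40 mm in front of it.
- release_key (a joint): How far the key is pressed down, m: 0 up, 0.007 right down. It starts to move at about 2 N and takes about 5 N at the bottom; the battery is freed at about 0.004. It springs up when let go, but while the battery is part-way out the catch rides under it and the key stays about 3 mm down; it comes fully up only when the battery is latched.
- butter: Wrapped butter stick, 33 x 120 x 32 mm, lying on the scale's platform, origin at the centre of its underside. Leave alone.
- vanilla: Brown bottle, 47 mm across, 118 mm high, standing to the right of the scale; origin at the centre of its underside. Leave alone.
- cutter_ring: Plain steel pastry ring, 71 mm across, 30 mm high, in front of the display; origin at the centre of its underside. Leave alone.
- soda_jar: Small jar with white cap, 40 mm across, 72 mm high, to the right of the scale's front; origin at the centre of its underside. Leave alone.
There are look-alikes about, which are no part of the job. What is shaped like the battery but purple is not meant.

How it is judged:
By the outcome, as a careful person would: the job done as asked, in the order asked, and still so for the second after the job is handed in, with the robot touching nothing.
It also fails if it takes over 38 s, if anything falls off the work surface, if the arm or the gripper's body presses on something with over 40 N, if the wrist force passes 120 N, or if a joint passes its speed limit or range.

## Working session

There is one attempt and no reset: what is moved stays moved. The work goes in short steps, Python scripts to look and compute and a tool call to move; the robot and the scene stay as the last step left them, time stands still between calls to the robot, and variables do not carry over. Pictures are saved under pics/ and viewed, at most 10 in all, crops included, and the job is handed in when it is done.

Besides the shell and the picture viewer there is one more tool, called after "Request:" as name([rows], argument=value, ...), one row to a line, values as JSON. jog_arm: Moves the arm, as the interface text tells. Its arguments: {"type":"object","properties":{"moves":{"type":"array","items":{"type":"array","items":{"type":"array","items":{"type":"number"}}}},"squeeze":{"type":"number"}},"required":["moves"]}

```bash
mkdir -p pics
python3 - <<'E'
from station import env
import cv2, pickle
o=env.observe(); print(o['clock'],o['eef_pos'],o['tool_rot'],o['finger_gap'])
for n in('scene','top'):
    s=env.snapshot(n); pickle.dump(s,open(n+'.pkl','wb')); cv2.imwrite(f'pics/{n}0.png',s['image']); print(n,s['fx'],s['cx'],s['cy'],s['k1'],s['pose'].round(3).tolist() if hasattr(s['pose'],'round') else s['pose'])
E
```

```text
0.0 [0.23398558 0.55221524 0.24713047] [-2.58898871e-04  1.99081461e-01  9.79982439e-01 -9.61100901e-04] 0.0853776414902644
scene 606.4600497797762 314.04934455332835 238.98009652627204 -0.16730184746980306 [[0.464, -0.64, 0.613, -0.011], [-0.886, -0.339, 0.316, -0.406], [0.006, -0.69, -0.724, 0.752], [0.0, 0.0, 0.0, 1.0]]
top 471.5351811642562 327.70071690630954 246.88635792034847 -0.0012329299514982333 [[0.005, -0.986, 0.165, 0.446], [-1.0, -0.005, -0.002, -0.091], [0.003, -0.165, -0.986, 0.932], [0.0, 0.0, 0.0, 1.0]]
```

View pics/scene0.png

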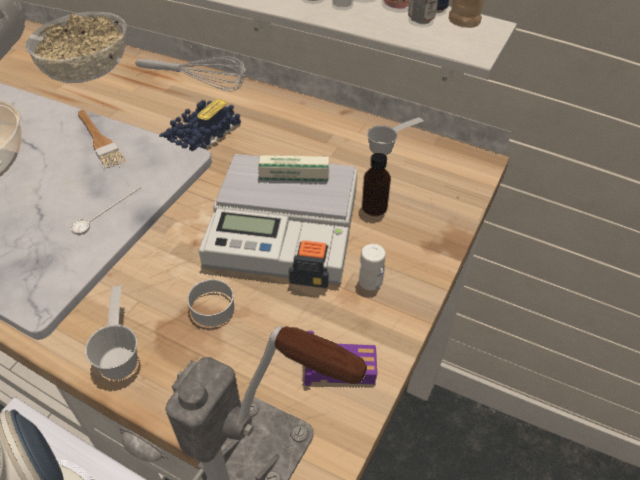

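View pics/top0.png

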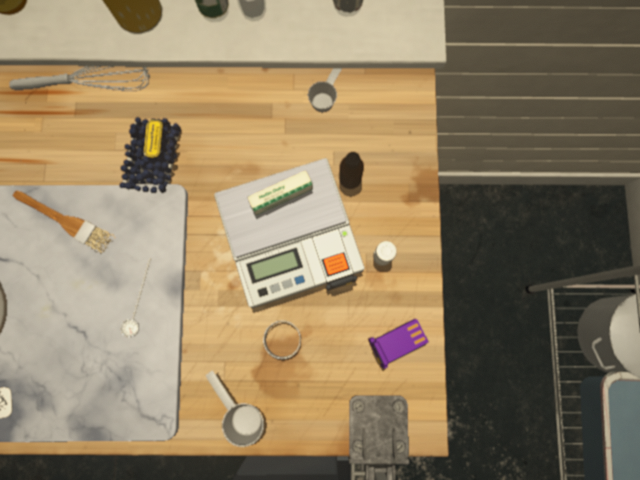

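The scene picture shows the scale with the orange key at (313,249) and the black battery's ridge at (310,268). The top picture shows the key at (335,264), the battery at (342,282), the jar at (385,255), the bottle at (351,172) and the ring at (283,341).

Battery candidates: the black one in the scale's bay at top (342,282), and the purple one lying loose at top (400,342). The black one is meant: it sits in the bay in front of the orange key, and purple is excluded.

```bash
cat > h.py <<'E'
import numpy as np, cv2, pickle
def ray(s,uv):
    K=np.array([[s['fx'],0,s['cx']],[0,s['fy'],s['cy']],[0,0,1]]); P=np.asarray(s['pose'])
    d=cv2.undistortPoints(np.float64(uv).reshape(-1,1,2),K,np.array([s['k1'],0,0,0.]))[:,0]
    return P[:3,3],np.c_[d,np.ones(len(d))]@P[:3,:3].T
def onz(s,uv,z):
    o,d=ray(s,uv); return o+d*((z-o[2])/d[:,2])[:,None]
E
python3 - <<'E'
from h import *
S={n:pickle.load(open(n+'.pkl','rb')) for n in('scene','top')}
for n,s in S.items():
    hsv=cv2.cvtColor(s['image'],cv2.COLOR_BGR2HSV)
    m=cv2.inRange(hsv,(3,170,140),(17,255,255)); 
    c=max([c for c in cv2.findContours(m,0,2)[0] if 200<c[:,0,0].mean()<400 and 200<c[:,0,1].mean()<300],key=cv2.contourArea)
    r=cv2.boxPoints(cv2.minAreaRect(c)); M=cv2.moments(c); ce=[M['m10']/M['m00'],M['m01']/M['m00']]
    ap=cv2.approxPolyDP(c,4,True)[:,0]
    print(n,'key',cv2.contourArea(c),np.round(ce,1),onz(s,[ce],.055).round(4), 'poly',ap.tolist(),onz(s,ap,.055)[:,:2].round(4).tolist())
o1,d1=0,0
t=S['top']; sc=S['scene']
print('jar',onz(t,[[385,250]],.072).round(3),'vanilla top?',onz(t,[[351,158]],.118).round(3),'ring',onz(t,[[283,341]],.03).round(3))
cv2.imwrite('pics/crop_top.png',cv2.resize(t['image'][150:320,205:405],None,fx=4,fy=3.5,interpolation=cv2.INTER_CUBIC) if 0 else cv2.resize(t['image'][155:305,210:410],None,fx=4,fy=4,interpolation=cv2.INTER_CUBIC))
cv2.imwrite('pics/crop_scene.png',cv2.resize(sc['image'][145:295,195:395],None,fx=4,fy=4,interpolation=cv2.INTER_CUBIC))
E
```

```text
scene key 291.5 [311.9 249.2] [[ 0.5576 -0.1092  0.055 ]] poly [[301, 243], [299, 254], [323, 256], [323, 244]] [[0.5612, -0.0878], [0.5391, -0.0963], [0.5529, -0.131], [0.5755, -0.1195]]
top key 311.5 [335.3 263.8] [[ 0.5614 -0.1079  0.055 ]] poly [[343, 254], [324, 260], [329, 274], [347, 268]] [[0.58, -0.1223], [0.5684, -0.0866], [0.5421, -0.0961], [0.5535, -0.1297]]
jar [[ 0.585 -0.199  0.072]] vanilla top? [[ 0.746 -0.135  0.118]] ring [[ 0.418 -0.01   0.03 ]]
```

View pics/crop_top.png

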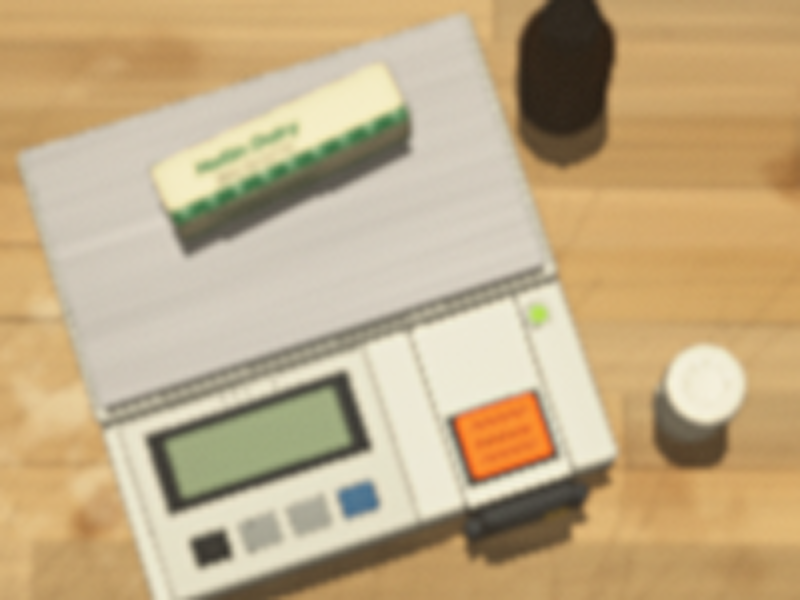

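View pics/crop_scene.png

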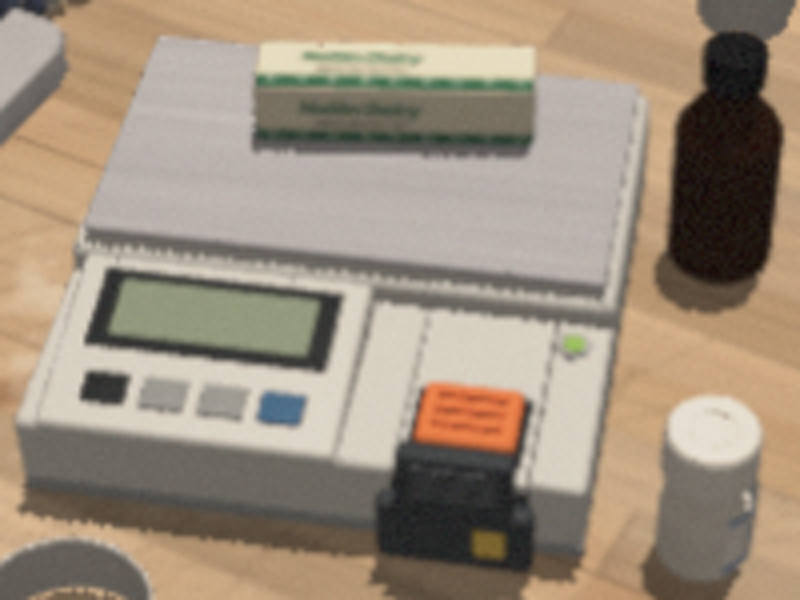

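The crops confirm it. The top crop has the orange key centre at (505,437) with the black battery ridge in front at (530,505). The scene crop shows the key at (468,417) and the black battery with its ridge at (455,480). So the black battery is in the bay, K ≈ (0.561, -0.1085) and yaw ≈ 18°. The jar is about 93 mm off the bay line, so it clears the gripper.

I'll use an opening of 58 mm. The rear finger goes on the key and the front finger stands about 24 mm in front of the ridge, so the TCP target is (0.528, -0.119).

Request:
jog_arm([
  [[58,-532,-503,40,0,0,49],[58,-532,-503,40,0,0,49],[58,-532,-503,40,0,0,49],[58,-532,-503,40,0,0,49],[58,-532,-503,40,0,0,49],[58,-532,-503,40,0,0,49],[58,-532,-503,40,0,0,49],[58,-532,-503,40,0,0,49],[58,-532,-503,40,0,0,49],[58,-532,-503,40,0,0,49],[58,-532,-503,40,0,0,49],[58,-532,-503,40,0,0,49]],
], squeeze=60)

```text
clock: 1.3
eef_pos: [0.4746, 0.0016, 0.2152]
tool_rot: [-0.0, 0.588, 0.809, 0.0]
wrist_force: [0.9, 0.7, 0.5]
finger_gap: 0.0583
grasp_force: 0.0
```

Request:
jog_arm([
  [[58,-131,13,0,0,0,0],[58,-131,13,0,0,0,0],[58,-131,13,0,0,0,0],[58,-131,13,50,0,0,0],[58,-131,13,90,0,0,0],[58,-131,13,90,0,0,0],[58,-131,13,90,0,0,0]],
])

```text
clock: 2.0
eef_pos: [0.5268, -0.1167, 0.1255]
tool_rot: [-0.001, 0.587, 0.809, -0.0]
wrist_force: [-0.6, 0.7, 1.9]
finger_gap: 0.0581
grasp_force: 0.0
```

Run:
```python
from station import env
import cv2, numpy as np
o=env.observe(); print(o['clock'],o['eef_pos'],o['tool_rot'],o['wrist_force'])
a=env.snapshot('scene')['image']; b=env.snapshot('top')['image']
cv2.imwrite('pics/n1.png',np.hstack([cv2.resize(a[150:310,220:420],None,fx=2,fy=2,interpolation=2)[:,:400],cv2.resize(b[170:330,235:435],None,fx=2,fy=2,interpolation=2)]))
```

```text
2.0 [ 0.52682565 -0.11671047  0.12547748] [-9.17586964e-04  5.87494057e-01  8.09227898e-01 -3.15594680e-04] [-0.58496107  0.74563785  1.87523055]
```

View pics/n1.png

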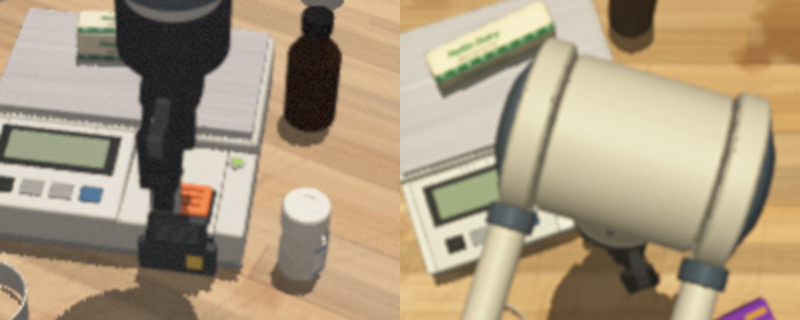

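The left half shows the front finger above and in front of the ridge, near (165,205). The key is free at (197,200), and nothing stands close to the fingers.

Request:
jog_arm([
  [[58,-3,0,10,0,0,0],[58,-3,0,25,0,0,0],[58,-3,0,25,0,0,0],[58,-3,0,25,0,0,0]],
])

```text
clock: 2.5
eef_pos: [0.5277, -0.1196, 0.0998]
tool_rot: [-0.001, 0.588, 0.809, -0.0]
wrist_force: [-0.2, -0.0, 0.8]
finger_gap: 0.058
grasp_force: 0.0
```

Run:
```python
from station import env
import cv2, numpy as np
a=env.snapshot('scene')['image']
cv2.imwrite('pics/n2.png',cv2.resize(a[190:310,250:410],None,fx=5,fy=5,interpolation=2))
```

```text
(no output)
```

View pics/n2.png

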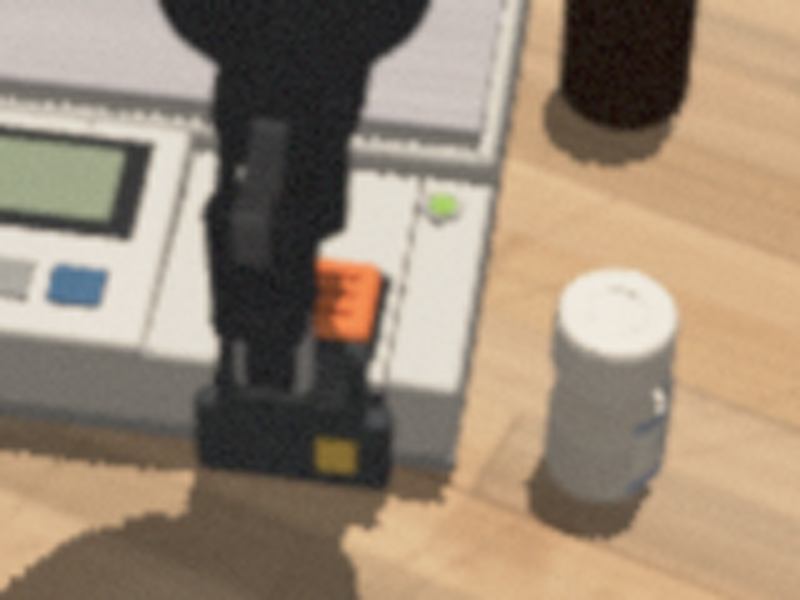

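The front finger's tip shows at about crop (270,393), which is picture (304,268.6). I'll hold this against the prediction before descending.

Run:
```python
from h import *
s=pickle.load(open('scene.pkl','rb'));P=np.linalg.inv(np.asarray(s['pose']))
K=np.array([[s['fx'],0,s['cx']],[0,s['fy'],s['cy']],[0,0,1]])
for z in(.075,.079,.083,.087):
  q=[[.4935,-.1307,z],[.561,-.1085,.055]]
  print(z,cv2.projectPoints(np.array(q),cv2.Rodrigues(P[:3,:3])[0],P[:3,3],K,np.array([s['k1'],0,0,0.]))[0][:,0].round(1).tolist())
```

```text
0.075 [[304.6, 273.4], [312.6, 247.6]]
0.079 [[304.5, 271.6], [312.6, 247.6]]
0.083 [[304.5, 269.8], [312.6, 247.6]]
0.087 [[304.5, 268.0], [312.6, 247.6]]
```

Request:
jog_arm([
  [[58,0,0,8,0,0,0],[58,0,0,16,0,0,0],[58,0,0,20,0,0,0],[58,0,0,20,0,0,0]],
])

```text
clock: 2.95
eef_pos: [0.5275, -0.1196, 0.0792]
tool_rot: [-0.001, 0.588, 0.809, -0.0]
wrist_force: [-0.4, -1.2, 0.1]
finger_gap: 0.0578
grasp_force: 0.0
```

Request:
jog_arm([
  [[58,0,0,4,0,0,0],[58,0,0,7,0,0,0],[58,0,0,7,0,0,0]],
])

```text
clock: 3.25
eef_pos: [0.528, -0.1197, 0.073]
tool_rot: [-0.0, 0.588, 0.809, -0.0]
wrist_force: [-0.6, -0.3, 1.4]
finger_gap: 0.058
grasp_force: 0.0
```

Request:
jog_arm([
  [[58,0,0,4,0,0,0],[58,0,0,8,0,0,0],[58,0,0,8,0,0,0]],
])

```text
clock: 3.55
eef_pos: [0.5284, -0.1198, 0.0654]
tool_rot: [0.0, 0.588, 0.809, 0.0]
wrist_force: [1.4, -0.2, -0.2]
finger_gap: 0.0582
grasp_force: 0.4
```

Request:
jog_arm([
  [[58,0,0,2,0,0,0],[58,0,0,2,0,0,0]],
])

```text
clock: 3.75
eef_pos: [0.5284, -0.1198, 0.0638]
tool_rot: [0.0, 0.588, 0.809, 0.0]
wrist_force: [-0.1, -0.2, 3.8]
finger_gap: 0.0582
grasp_force: 1.5
```

Run:
```python
from station import env
import cv2, numpy as np
o=env.observe(); print(o['clock'],o['eef_pos'],o['wrist_force'],o['torque'])
a=env.snapshot('scene')['image']
cv2.imwrite('pics/n3.png',cv2.resize(a[190:310,250:410],None,fx=5,fy=5,interpolation=2))
```

```text
3.75 [ 0.52836224 -0.11979503  0.06383627] [-0.11280325 -0.2380442   3.76114117] [ 0.03305085 -0.04600532  0.00555613]
```

View pics/n3.png

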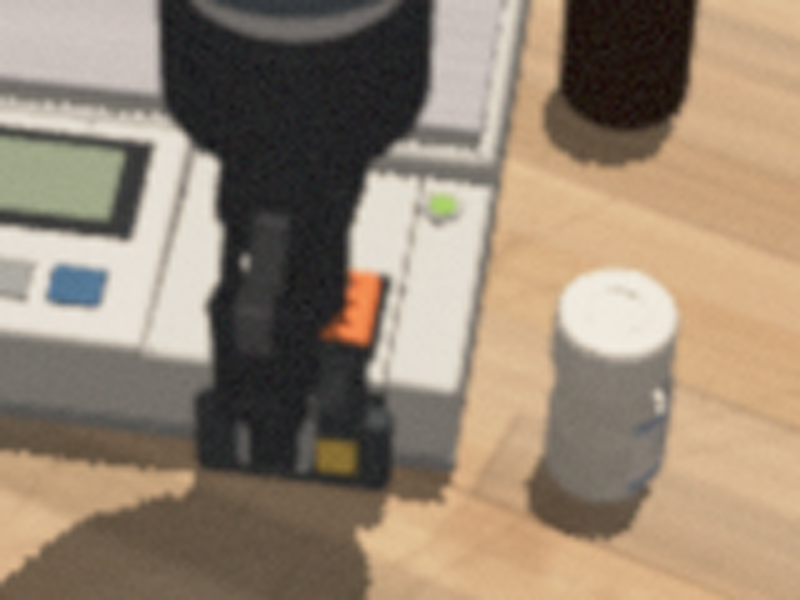

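The battery is still home, and the key has started down: its orange patch's top edge moved from crop row 260 to 272. I'll press on and hold.

Request:
jog_arm([
  [[58,0,0,3,0,0,0],[58,0,0,5,0,0,0],[58,0,0,5,0,0,0],[58,0,0,5,0,0,0]],
])

```text
clock: 4.2
eef_pos: [0.5278, -0.1201, 0.0602]
tool_rot: [0.0, 0.588, 0.809, -0.0]
wrist_force: [-7.9, -0.1, 12.1]
finger_gap: 0.0578
grasp_force: 8.8
```

The battery has been freed and trapped, with about 7 N along -x on the finger, and the key is bottomed at 12 N. I'll hold here.

Request:
jog_arm([
  [[58,0,0,0,0,0,0],[58,0,0,0,0,0,0],[58,0,0,0,0,0,0],[58,0,0,0,0,0,0],[58,0,0,0,0,0,0],[58,0,0,0,0,0,0],[58,0,0,0,0,0,0],[58,0,0,0,0,0,0],[58,0,0,0,0,0,0],[58,0,0,0,0,0,0],[58,0,0,0,0,0,0]],
])

```text
clock: 5.3
eef_pos: [0.5278, -0.1201, 0.0603]
tool_rot: [0.0, 0.588, 0.809, -0.0]
wrist_force: [-8.2, -0.3, 13.3]
finger_gap: 0.0583
grasp_force: 8.7
```

Run:
```python
from station import env
import cv2, numpy as np
a=env.snapshot('scene')['image']
cv2.imwrite('pics/n4.png',cv2.resize(a[190:310,250:410],None,fx=5,fy=5,interpolation=2))
```

```text
(no output)
```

View pics/n4.png

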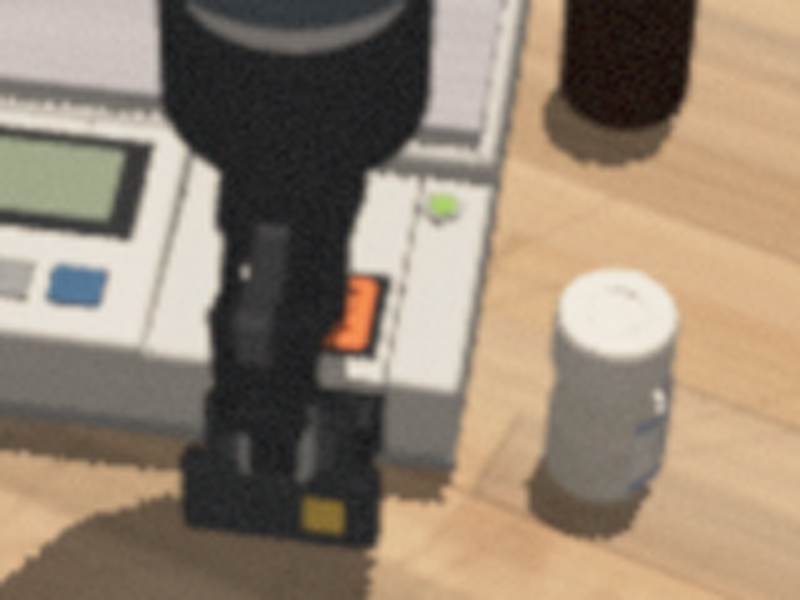

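The key is fully down. The battery cover has moved out to crop (280,500) from (290,440), about 24 mm, and is held part-way out by the front finger. Next I raise the tool 11 mm to release the key, with the finger still overlapping the ridge, and push back along tool +y.

Request:
jog_arm([
  [[58,0,0,-5,0,0,0],[58,0,0,-11,0,0,0],[58,0,0,-11,0,0,0],[58,0,5,-11,0,0,0],[58,0,10,-11,0,0,0],[58,0,15,-11,0,0,0],[58,0,20,-11,0,0,0],[58,0,22,-11,0,0,0],[58,0,22,-11,0,0,0]],
])

```text
clock: 6.25
eef_pos: [0.5476, -0.1132, 0.0685]
tool_rot: [-0.002, 0.588, 0.809, -0.002]
wrist_force: [-6.5, -1.4, 2.4]
finger_gap: 0.0581
grasp_force: 3.4
```

Request:
jog_arm([
  [[58,0,2,0,0,0,0],[58,0,3.5,0,0,0,0],[58,0,4.5,0,0,0,0],[58,0,4.5,0,0,0,0]],
])

```text
clock: 6.65
eef_pos: [0.5515, -0.1119, 0.0683]
tool_rot: [-0.002, 0.588, 0.809, -0.002]
wrist_force: [-7.1, -2.2, 1.3]
finger_gap: 0.0577
grasp_force: 3.9
```

Request:
jog_arm([
  [[58,0,1,0,0,0,0],[58,0,1.5,0,0,0,0],[58,0,1.5,0,0,0,0]],
])

```text
clock: 6.95
eef_pos: [0.5528, -0.1115, 0.0681]
tool_rot: [-0.002, 0.588, 0.809, -0.002]
wrist_force: [-7.5, -2.7, 1.2]
finger_gap: 0.0583
grasp_force: 3.9
```

Request:
jog_arm([
  [[58,0,1,0,0,0,0],[58,0,1,0,0,0,0],[58,0,0,0,0,0,0],[58,0,-2,0,0,0,0],[58,0,-4,0,0,0,0],[58,0,-4,0,0,0,0],[58,0,-4,0,0,0,0]],
])

```text
clock: 7.65
eef_pos: [0.5507, -0.1123, 0.0691]
tool_rot: [-0.0, 0.588, 0.809, -0.0]
wrist_force: [-3.2, -1.1, -1.2]
finger_gap: 0.0582
grasp_force: 1.3
```

Run:
```python
from station import env
import cv2, numpy as np
print(env.observe()['wrist_force'])
a=env.snapshot('scene')['image']
cv2.imwrite('pics/n5.png',cv2.resize(a[190:310,250:410],None,fx=5,fy=5,interpolation=2))
```

```text
[-3.15664384 -1.07983332 -1.15299616]
```

View pics/n5.png

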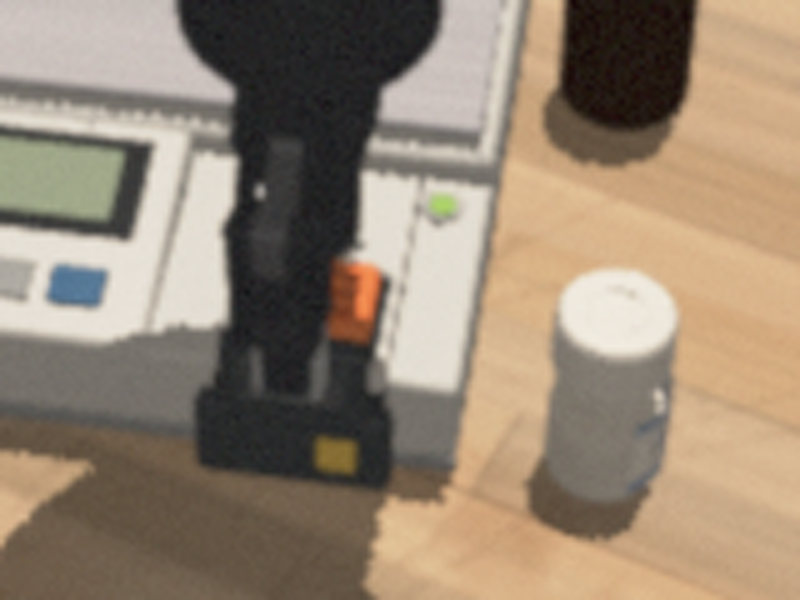

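The key is fully up again, with its top edge at row 260 as before. The battery cover is back at (290,440) and the force has dropped, so it has latched. I'll back off 8 mm and rise.

Request:
jog_arm([
  [[58,0,-4,0,0,0,0],[58,0,-8,0,0,0,0],[58,0,-8,0,0,0,0],[58,0,-8,-20,0,0,0],[58,0,-8,-60,0,0,0],[58,0,-8,-110,0,0,0],[58,0,-8,-150,0,0,0],[58,0,-8,-150,0,0,0],[58,50,-8,-150,0,0,0],[58,100,-8,-150,0,0,0],[58,150,-8,-150,0,0,0],[58,150,-8,-150,0,0,0]],
])

```text
clock: 8.9
eef_pos: [0.4956, 0.0326, 0.2196]
tool_rot: [-0.0, 0.585, 0.811, 0.001]
wrist_force: [0.5, -0.2, -0.0]
finger_gap: 0.0578
grasp_force: 0.0
```

Run:
```python
from station import env
import cv2, numpy as np
o=env.observe(); print(o['clock'],o['eef_pos'],o['wrist_force'])
a=env.snapshot('scene')['image'];b=env.snapshot('top')['image']
f=lambda i:cv2.resize(i,(400,300),interpolation=cv2.INTER_AREA)
cv2.imwrite('pics/n6.png',np.vstack([np.hstack([f(a),f(b)]),np.hstack([cv2.resize(a[190:310,250:410],(400,300)),cv2.resize(b[210:330,270:430],(400,300))])]))
```

```text
8.9 [0.4955941  0.03262152 0.21961883] [ 0.50551776 -0.24885585 -0.04745069]
```

View pics/n6.png

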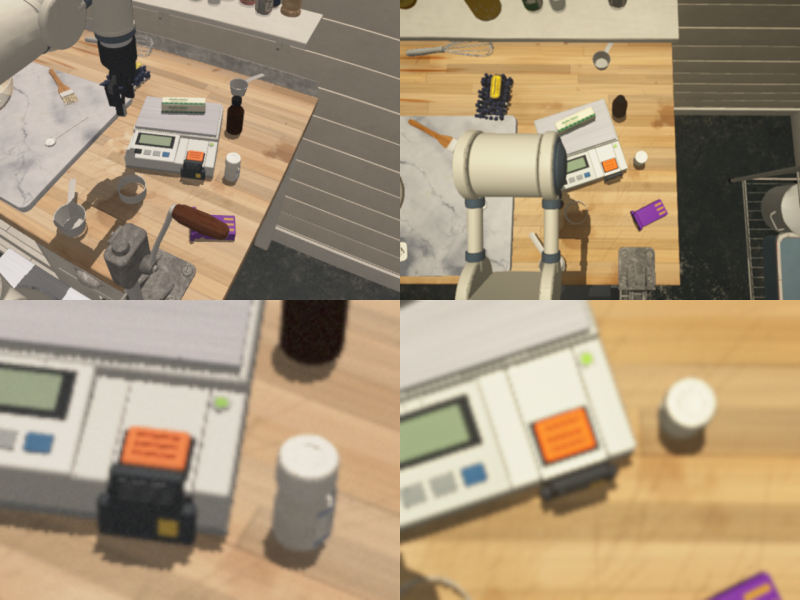

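The battery is home at (148,510) in the lower-left crop, with the key up at (157,448). The butter, bottle, jar and ring are where they were, and the arm is clear.

```bash
python3 -c "
from station import env
print(env.finish_job())"
```

```text
the job is handed in; nothing more can be done
None
```

The battery was popped, trapped about 24 mm out for over a second with the key down, and pushed home until it latched; the arm is clear, nothing else appears to have moved, and the job was handed in at about 9 s.

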